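# Set out the coffee tins on the serving tray in reverse order

### The job

Move the four tins from the wooden rack into the compartments of the serving tray, upright, one to each compartment, in reverse order: the tin that started nearest the rack's white ball goes farthest from the tray's white ball, and so on down the row. The tray is light and stands on a narrow middle foot, so load it evenly: it must never tip and must stay where it stands.

Things in the scene. Friction and masses are not known exactly. Their poses are not given: they have to be found in the camera images.
- rack: Fixed wooden rack, four places in a row. Block 264 x 104 mm, top 24 mm above the counter; dark end boards 8 mm thick, 36 mm high; a white ball (20 mm, top 60 mm up) on one end board. Origin: underside centre, on the counter; x along the row towards the white ball, y across, z up. Places at x = -96, -32, 32, 96 mm, y = 0.
- tray: Loose pale tray, 150 g, 268 x 70 mm, on a middle foot 62 mm long (x), 60 wide, 20 high: a tin alone at an end, or two on one half only, tip it. Origin: foot's underside centre; x along the row to the end with the white ball (top 58 mm up), z up. 4 compartments centred at x = -96, -32, 32, 96 mm, y = 0, 61 x 62 mm inside, floor 26 mm above origin; outer walls 8, dividers 6 mm high.
- plate_red: Fixed red plate, 52 mm along the rack's row x 92 mm across it x 4 mm thick, lying in one place of the rack; the red tin starts standing on its middle. It stays in the rack and marks where that tin came from. Origin: centre of its underside, on the rack's top; axes along those of the rack.
- tin_red_mid (a point): Loose upright cylindrical steel tin with a red lid (bright metal rim) and red band, 44 mm diameter, 70 mm high, about 120 g. The point is its centre, 35 mm above its underside; z is the tin's axis, up.
- plate_yellow: Fixed yellow plate, 52 mm along the rack's row x 92 mm across it x 4 mm thick, lying in one place of the rack; the yellow tin starts standing on its middle. It stays in the rack and marks where that tin came from. Origin: centre of its underside, on the rack's top; axes along those of the rack.
- tin_yellow_mid (a point): Loose upright cylindrical steel tin with a yellow lid (bright metal rim) and yellow band, 44 mm diameter, 70 mm high, about 120 g. The point is its centre, 35 mm above its underside; z is the tin's axis, up.
- plate_green: Fixed green plate, 52 mm along the rack's row x 92 mm across it x 4 mm thick, lying in one place of the rack; the green tin starts standing on its middle. It stays in the rack and marks where that tin came from. Origin: centre of its underside, on the rack's top; axes along those of the rack.
- tin_green_mid (a point): Loose upright cylindrical steel tin with a green lid (bright metal rim) and green band, 44 mm diameter, 70 mm high, about 120 g. The point is its centre, 35 mm above its underside; z is the tin's axis, up.
- plate_blue: Fixed blue plate, 52 mm along the rack's row x 92 mm across it x 4 mm thick, lying in one place of the rack; the blue tin starts standing on its middle. It stays in the rack and marks where that tin came from. Origin: centre of its underside, on the rack's top; axes along those of the rack.
- tin_blue_mid (a point): Loose upright cylindrical steel tin with a blue lid (bright metal rim) and blue band, 44 mm diameter, 70 mm high, about 120 g. The point is its centre, 35 mm above its underside; z is the tin's axis, up.

How it is judged:
At the end, for the whole second after the job is handed in: Each tin stands upright (0.12 rad) on its compartment's floor, centred within 14 mm (height 5 mm); compartment x in the tray's frame = minus the x of its colour plate in the rack's frame. Tray level (0.06 rad), within 30 mm of its start; all at rest and released (((x of plate_red in the frame of rack between -0.116 and -0.076 m and x of tin_red_mid in the frame of tray between 0.082 and 0.11 m) or (x of plate_red in the frame of rack between -0.052 and -0.012 m and x of tin_red_mid in the frame of tray between 0.018 and 0.046 m) or (x of plate_red in the frame of rack between 0.012 and 0.052 m and x of tin_red_mid in the frame of tray between -0.046 and -0.018 m) or (x of plate_red in the frame of rack between 0.076 and 0.116 m and x of tin_red_mid in the frame of tray between -0.11 and -0.082 m)) and y of tin_red_mid in the frame of tray between -0.014 and 0.014 m and z of tin_red_mid in the frame of tray between 0.056 and 0.066 m and angle between each of tin_red_mid, tin_yellow_mid, tin_green_mid, tin_blue_mid's own z axis and vertical below 0.12 rad and linear speed of each of tin_red, tin_yellow, tin_green, tin_blue, tray below 0.02 m/s and ((x of plate_yellow in the frame of rack between -0.116 and -0.076 m and x of tin_yellow_mid in the frame of tray between 0.082 and 0.11 m) or (x of plate_yellow in the frame of rack between -0.052 and -0.012 m and x of tin_yellow_mid in the frame of tray between 0.018 and 0.046 m) or (x of plate_yellow in the frame of rack between 0.012 and 0.052 m and x of tin_yellow_mid in the frame of tray between -0.046 and -0.018 m) or (x of plate_yellow in the frame of rack between 0.076 and 0.116 m and x of tin_yellow_mid in the frame of tray between -0.11 and -0.082 m)) and y of tin_yellow_mid in the frame of tray between -0.014 and 0.014 m and z of tin_yellow_mid in the frame of tray between 0.056 and 0.066 m and ((x of plate_green in the frame of rack between -0.116 and -0.076 m and x of tin_green_mid in the frame of tray between 0.082 and 0.11 m) or (x of plate_green in the frame of rack between -0.052 and -0.012 m and x of tin_green_mid in the frame of tray between 0.018 and 0.046 m) or (x of plate_green in the frame of rack between 0.012 and 0.052 m and x of tin_green_mid in the frame of tray between -0.046 and -0.018 m) or (x of plate_green in the frame of rack between 0.076 and 0.116 m and x of tin_green_mid in the frame of tray between -0.11 and -0.082 m)) and y of tin_green_mid in the frame of tray between -0.014 and 0.014 m and z of tin_green_mid in the frame of tray between 0.056 and 0.066 m and ((x of plate_blue in the frame of rack between -0.116 and -0.076 m and x of tin_blue_mid in the frame of tray between 0.082 and 0.11 m) or (x of plate_blue in the frame of rack between -0.052 and -0.012 m and x of tin_blue_mid in the frame of tray between 0.018 and 0.046 m) or (x of plate_blue in the frame of rack between 0.012 and 0.052 m and x of tin_blue_mid in the frame of tray between -0.046 and -0.018 m) or (x of plate_blue in the frame of rack between 0.076 and 0.116 m and x of tin_blue_mid in the frame of tray between -0.11 and -0.082 m)) and y of tin_blue_mid in the frame of tray between -0.014 and 0.014 m and z of tin_blue_mid in the frame of tray between 0.056 and 0.066 m and angle between tray's own z axis and vertical below 0.06 rad and distance of tray from where it was at the start of the episode below 0.03 m); the robot touches nothing.
It fails at once if the tray tips (more than 0.13 rad) (angle between tray's own z axis and vertical above 0.13 rad).
It fails at once if the tray is shoved more than 30 mm from where it stood (distance of tray from where it was at the start of the episode above 0.03 m).
It also fails if it takes over 128 s, if anything falls off the work surface, if the arm or the gripper's body presses on something with over 40 N, if the wrist force passes 120 N, or if a joint passes its speed limit or range.

### The arm

A 7-joint arm with a two-finger parallel gripper is mounted at the origin on the work surface. World frame = base frame: x ahead of the robot, y to its left, z up, the work surface at z = 0. Lengths are in m, angles in rad, forces in N, time in s.
With the tool pointing down it reaches from about 0.4 to 0.9 m from the base axis. Payload 5.5 kg.
Tool frame: the origin (TCP) lies midway between the tips of the shut fingers; the grasp point (between the pads) lies 19 mm behind it (arm.hold_point_z is the distance from the TCP to the grasp point, in m); z points along the fingers, x is the direction in which the jaws open and shut, and the axes are right-handed (so a half turn about z gives the same grasp; the last joint's range is limited). The gripper opens to 85 mm and grips with 20 to 120 N. Pads are 22 mm wide; open, the fingers measure 114 mm over their backs; the gripper's body (76 mm by 85 mm) begins 54 mm behind the grasp point. The pads swing forward as they close: fully open they stand 13 mm farther back than shut.
Start: joints at [1.581, 0.501, -0.427, 1.55, 0.221, 1.138, -0.21], TCP at [0.163, -0.629, 0.231] pointing down, gripper open.
Joint ranges: [-2.88, 2.88], [-0.31, 2.03], [-1.54, 1.56], [0.2, 2.42], [-1.41, 4.55], [0.19, 2.02], [-2.57, 2.57]. Speed limits (rad/s): [2.57, 2.57, 3.14, 3.14, 3.14, 3.14, 3.14].

### API

Orientations are given as a 3x3 rotation matrix whose columns are the frame's x, y, z axes.
In Python, from workcell import arm gives the robot as it stands.
- The arm moves only by the shell command python3 -m pendant 'ROWS'. ROWS is JSON, a list of rows, each a list of 3 entries, a list of its own where there are three numbers: the turn, a rotation vector about the world's x, y, z in degrees, then the shift along the world's x, y, z in cm, then the finger opening in cm, from 0 to 8.54. A call has 1 to 10 rows; each row shifts and turns the commanded pose from where the row before left it; what a row does not reach is not made up. A row lasts 1/10 s, in which the tool goes at most 50 mm and 8.59 degrees, less where a joint would pass 70% of its speed; a pose out of reach is approached as far as the arm can. A call with a gripper value outside its range is refused whole. The fingers move at their own pace and stop on an object; the grip force is fixed at half the most. Time passes only in rows, so rows that do not move let the fingers close. It gives the time, the measured TCP pose, the force and the opening at its end, in the units of the state.
- arm.get_state(): the state, without advancing time (a new reading comes with each control period).
- arm.capture(name): name is "scene" or "top" or "wrist"; returns (picture, depth): 400x640x3 uint8, blue, green, red; 400x640 float32, m along the optical axis (not along the pixel's ray), 0 where there is no reading.
- arm.camera_params(name): a dict with "fov_y" (degrees; the focal length in pixels is half the picture's height over the tangent of half this angle, whatever the lens; pixels are square), "cx", "cy" (the principal point, pixels), "dist" ([k1, k2, p1, p2, k3] as OpenCV has them; the pictures are not rectified), "position" and "rotation" of the camera in the world. Camera axes: x right, y down, z forward; pixel columns grow to the right and rows downward; lengths in m; the calibration is good to about 2 mm. A picture is of the moment at which its call begins: read the wrist's pose just before it. camera_params takes no time and is no camera call; for the wrist camera it gives the pose at the moment of the call.
- arm.job_done(): hands the job in, once; it reports no verdict.
Trained networks look in the newest picture that a camera, given by its name, has taken for a name from the list of things; names that differ only in an ending like _2 or _b are one class to them, and where a whole thing is asked for, a point or a joint stands for the part that bears it (a point fixed in the world has none). Each returns a list of dicts, best first, with "p" (0 to 1); they miss things now and then, are a little off and sometimes report something else, mostly with a low value. They report only what shows in the picture. A call takes as long as a camera call.
- arm.recognise(camera, label): "pixel" ([column, row] in pixels, amid what is visible of it).
The state is a dict: "t": time; "qpos": joint angles; "qvel": joint speeds; "effort": joint torques, N m; "position": TCP position; "tcp_rot": TCP orientation; "ft_force": force on the tool from outside, world axes, zero at the start; "moment": the same for the moment, N m; "finger_gap": finger opening in m.
Only numpy, scipy, OpenCV 4.12 (cv2) and the standard library are available. Lean on these libraries where they do the work, as an engineer would, in place of code of your own. Each camera call takes 0.05 s, during which the arm holds its last target. There are 200 camera calls.

## Working session

There is one attempt and no reset: what is moved stays moved. The work goes in short steps, Python scripts to look and compute and a shell command to move; the robot and the scene stay as the last step left them, time stands still between calls to the robot, and variables do not carry over. Pictures are saved under pics/ and viewed, about 12 in all and at most 16, crops included, and the job is handed in when it is done.

```bash
mkdir -p pics; ls; cat > h.py <<'E'
import numpy as np, cv2
from workcell import arm
def cam(name):
    p=arm.camera_params(name); img,d=arm.capture(name)
    h,w=d.shape; f=h/2/np.tan(np.radians(p["fov_y"])/2)
    K=np.array([[f,0,p["cx"]],[0,f,p["cy"]],[0,0,1]])
    return img,d,K,np.array(p["dist"],float),np.array(p["position"]),np.array(p["rotation"])
def cloud(c):
    img,d,K,D,P,R=c; h,w=d.shape
    u,v=np.meshgrid(np.arange(w),np.arange(h))
    n=cv2.undistortPoints(np.stack([u,v],-1).reshape(-1,1,2).astype(np.float64),K,D).reshape(h,w,2)
    X=np.dstack([n,np.ones((h,w))])*d[...,None]
    return X@R.T+P
def pos(c,px,z):
    img,d,K,D,P,R=c
    n=cv2.undistortPoints(np.array([[px]],float),K,D).ravel()
    r=R@np.array([n[0],n[1],1]); return P+r*(z-P[2])/r[2]
E
python3 - <<'E'
from h import *
s=arm.get_state(); print(s["t"],s["position"],s["tcp_rot"],s["finger_gap"])
for n in ["scene","top"]:
    c=cam(n); cv2.imwrite(f"pics/{n}0.png",c[0]); W=cloud(c)
    print(n,c[4],c[5].round(2).tolist())
    for l in ["rack","tray","tin_red_mid","tin_yellow_mid","tin_green_mid","tin_blue_mid","plate_red","plate_yellow","plate_green","plate_blue"]:
        print(l,[(np.round(r["pixel"]).astype(int).tolist(),round(r["p"],2),W[int(r["pixel"][1]),int(r["pixel"][0])].round(3).tolist()) for r in arm.recognise(n,l)[:2]])
E
```

```text
pics
0.0 [ 0.16233849 -0.62868189  0.23026678] [[ 2.50118411e-01 -9.68215155e-01 -4.40645020e-04]
 [-9.68213265e-01 -2.50118794e-01  1.91361698e-03]
 [-1.96300656e-03 -5.19924850e-05 -9.99998072e-01]] 0.08525927327335545
scene [ 1.17689247 -0.19115711  0.57424391] [[0.25, 0.58, -0.77], [0.97, -0.16, 0.19], [-0.01, -0.8, -0.61]]
rack [([251, 294], 0.59, [0.671, -0.178, 0.029]), ([222, 187], 0.26, [0.466, -0.197, 0.097])]
tray [([269, 281], 0.68, [0.647, -0.147, 0.028]), ([432, 220], 0.66, [1.177, -0.191, 0.574])]
tin_red_mid [([223, 186], 0.57, [0.463, -0.195, 0.097])]
tin_yellow_mid [([238, 232], 0.57, [0.595, -0.181, 0.096]), ([430, 220], 0.45, [0.57, 0.17, 0.025])]
tin_green_mid [([248, 268], 0.97, [0.668, -0.176, 0.084])]
tin_blue_mid [([223, 213], 0.55, [0.538, -0.2, 0.093])]
plate_red [([214, 215], 0.98, [0.448, -0.219, 0.027])]
plate_yellow [([231, 258], 0.67, [0.581, -0.201, 0.029])]
plate_green [([270, 282], 0.81, [0.652, -0.144, 0.027])]
plate_blue [([218, 236], 0.76, [0.512, -0.218, 0.027])]
top [ 0.43872766 -0.01908259  0.86174296] [[-0.01, -0.99, 0.13], [-1.0, 0.01, 0.02], [-0.02, -0.13, -0.99]]
rack [([405, 233], 0.71, [0.508, -0.164, 0.03]), ([403, 216], 0.64, [0.538, -0.16, 0.032])]
tray [([216, 212], 0.89, [0.55, 0.169, 0.036])]
tin_red_mid [([427, 264], 0.92, [0.452, -0.185, 0.099])]
tin_yellow_mid [([414, 190], 0.93, [0.572, -0.168, 0.1])]
tin_green_mid [([412, 151], 0.97, [0.638, -0.169, 0.099])]
tin_blue_mid [([423, 227], 0.72, [0.513, -0.182, 0.099])]
plate_red [([412, 266], 0.96, [0.451, -0.171, 0.043]), ([397, 198], 0.46, [0.573, -0.151, 0.027])]
plate_yellow [([395, 197], 0.94, [0.574, -0.149, 0.03])]
plate_green [([392, 163], 0.57, [0.634, -0.145, 0.03])]
plate_blue [([406, 233], 0.82, [0.508, -0.166, 0.03])]
```

View pics/top0.png

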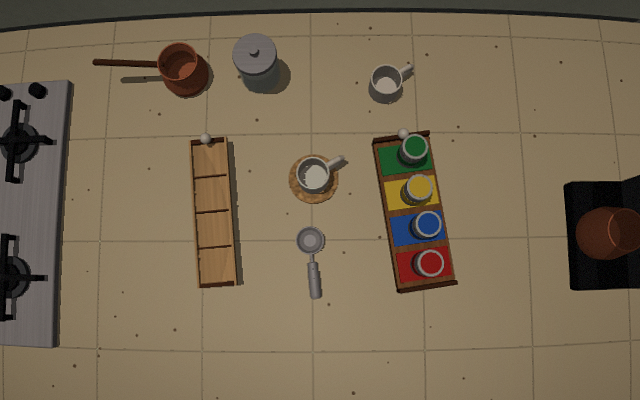

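View pics/scene0.png

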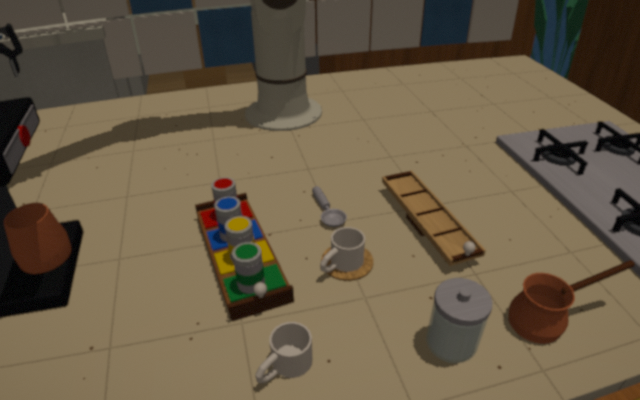

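Top picture: the tray (190–240, 138–287) has its ball at (206,139). The rack's ball is at (403,133), beside green. Rack order from the ball is green, yellow, blue, red, so tray x in mm is green −96, yellow −32, blue +32, red +96. I'll place the inner two first.

```bash
cat >> h.py <<'E'
def rect(pts):
    r=cv2.minAreaRect((pts[:,:2]*1000).astype(np.float32)); return r
def measure(n):
    c=cam(n); W=cloud(c); hsv=cv2.cvtColor(c[0],cv2.COLOR_BGR2HSV)
    Z=W[...,2]; ok=c[1]>0
    out={}
    def clean(m):
        k,lab,st,_=cv2.connectedComponentsWithStats(m.astype(np.uint8))
        return lab==1+np.argmax(st[1:,4]) if k>1 else m
    m=clean(ok&(Z>.018)&(Z<.045)&(W[...,0]>.35)&(W[...,0]<.8)&(W[...,1]>.09)&(W[...,1]<.26))
    if m.sum()>50: out["tray"]=(rect(W[m]),np.median(Z[m]).round(4),m.sum())
    m=clean(ok&(Z>.015)&(Z<.045)&(W[...,0]>.3)&(W[...,0]<.8)&(W[...,1]<-.06)&(W[...,1]>-.32))
    if m.sum()>50: out["rack"]=(rect(W[m]),np.median(Z[m]).round(4),m.sum())
    for col,hs in dict(red=[(0,8),(172,180)],yellow=[(18,33)],green=[(45,85)],blue=[(100,130)]).items():
        H=hsv[...,0]; hm=sum((H>=a)&(H<=b) for a,b in hs)>0
        m=hm&(hsv[...,1]>120)&(hsv[...,2]>40)&ok&(Z>.088)&(Z<.115)
        if m.sum()>20:
            m=clean(m); q=cv2.minEnclosingCircle((W[m][:,:2]*1000).astype(np.float32))
            ell=cv2.minAreaRect(np.argwhere(m)[:,::-1].astype(np.float32))
            out[col]=(np.round(q[0],1),round(q[1],1),np.median(Z[m]).round(4),m.sum(),pos(c,ell[0],.098)[:2].round(4),(W[m].mean(0)).round(4))
    return c,W,out
E
python3 - <<'E'
from h import *
for n in ["top","scene"]:
    c,W,o=measure(n)
    for k,v in o.items(): print(n,k,v)
E
```

```text
top tray (((550.564453125, 177.62115478515625), (269.0180358886719, 70.92776489257812), 4.99360466003418), np.float64(0.0273), np.int64(5879))
top rack (((548.4513549804688, -181.97775268554688), (280.0918273925781, 105.35963439941406), 8.329286575317383), np.float64(0.0278), np.int64(6224))
top red (array([ 454.1, -193. ]), 17.3, np.float64(0.0986), np.int64(354), array([ 0.4537, -0.1928]), array([ 0.454 , -0.1927,  0.0985]))
top yellow (array([ 578.6, -178.3]), 17.5, np.float64(0.0989), np.int64(340), array([ 0.579 , -0.1782]), array([ 0.5783, -0.1785,  0.0989]))
top green (array([ 647.1, -174.3]), 17.0, np.float64(0.0986), np.int64(303), array([ 0.6471, -0.1743]), array([ 0.647 , -0.174 ,  0.0988]))
top blue (array([ 517.5, -190.9]), 17.3, np.float64(0.0988), np.int64(342), array([ 0.518 , -0.1906]), array([ 0.5175, -0.1907,  0.0988]))
scene tray (((551.3196411132812, 177.0905303955078), (274.6145324707031, 73.61772918701172), 5.354966640472412), np.float64(0.0259), np.int64(3748))
scene rack (((549.592041015625, -182.50479125976562), (281.4501647949219, 103.70854949951172), 8.116673469543457), np.float64(0.0264), np.int64(4191))
scene red (array([ 454.3, -192. ]), 17.9, np.float64(0.0969), np.int64(152), array([ 0.455 , -0.1934]), array([ 0.4533, -0.1932,  0.0969]))
scene yellow (array([ 576.5, -179.6]), 19.3, np.float64(0.0967), np.int64(235), array([ 0.5789, -0.179 ]), array([ 0.5772, -0.1792,  0.0967]))
scene green (array([ 645.9, -174.4]), 15.7, np.float64(0.0969), np.int64(221), array([ 0.6474, -0.1748]), array([ 0.6463, -0.1747,  0.0968]))
scene blue (array([-414.1, -108. ]), 81.3, np.float64(0.1018), np.int64(344), array([-0.4256, -0.108 ]), array([-0.4152, -0.1096,  0.1015]))
```

```bash
python3 -m pendant '[[[0,0,-2],[3,3.2,0],8.54],[[0,0,-2],[3,3.2,0],8.54],[[0,0,-2],[3,3.2,0],8.54],[[0,0,-2],[3,3.2,0],8.54],[[0,0,0],[3,3.2,0],8.54],[[0,0,0],[3,3.2,0],8.54],[[0,0,0],[3,3.2,0],8.54],[[0,0,0],[3,3.2,0],8.54],[[0,0,0],[3,3.2,0],8.54],[[0,0,0],[3,3.2,0],8.54]]'
```

```text
t: 2.2
position: [0.4637, -0.308, 0.2316]
tcp_rot: [[0.113, -0.994, 0.0], [-0.994, -0.113, -0.001], [0.001, -0.0, -1.0]]
ft_force: [0.6, -0.5, 1.0]
finger_gap: 0.0852
```

```bash
python3 -m pendant '[[[0,0,0],[2.3,2.6,0],8.54],[[0,0,0],[2.3,2.6,0],8.54],[[0,0,0],[2.3,2.6,0],8.54],[[0,0,0],[2.3,2.6,0],8.54],[[0,0,0],[2.3,2.6,0],8.54],[[0,0,0],[0,0,0],8.54]]'
python3 - <<'E'
from h import *
c,W,o=measure("wrist")
for k,v in o.items(): print(k,v)
cv2.imwrite("pics/w1.png",c[0]); print(c[4],arm.get_state()["position"])
E
```

```text
t: 2.8
position: [0.5809, -0.1728, 0.2319]
tcp_rot: [[0.121, -0.993, 0.003], [-0.993, -0.121, 0.004], [-0.003, -0.004, -1.0]]
ft_force: [0.7, 0.3, 0.4]
finger_gap: 0.0852
tray (((519.5486450195312, 151.5381317138672), (205.7843780517578, 36.3244743347168), 2.549875020980835), np.float64(0.0276), np.int64(3788))
rack (((547.483154296875, -183.50405883789062), (280.24505615234375, 104.13883972167969), 8.055211067199707), np.float64(0.0284), np.int64(15588))
red (array([ 452.7, -194. ]), 17.5, np.float64(0.0989), np.int64(890), array([ 0.4524, -0.1939]), array([ 0.453 , -0.1936,  0.0989]))
yellow (array([ 577.1, -179.8]), 17.2, np.float64(0.0988), np.int64(1223), array([ 0.5771, -0.1799]), array([ 0.5773, -0.1799,  0.0988]))
blue (array([ 516.5, -191.8]), 17.0, np.float64(0.0988), np.int64(996), array([ 0.5159, -0.192 ]), array([ 0.5165, -0.192 ,  0.0988]))
[ 0.64405625 -0.16562102  0.37562183] [ 0.57923905 -0.17580594  0.23150297]
```

View pics/w1.png

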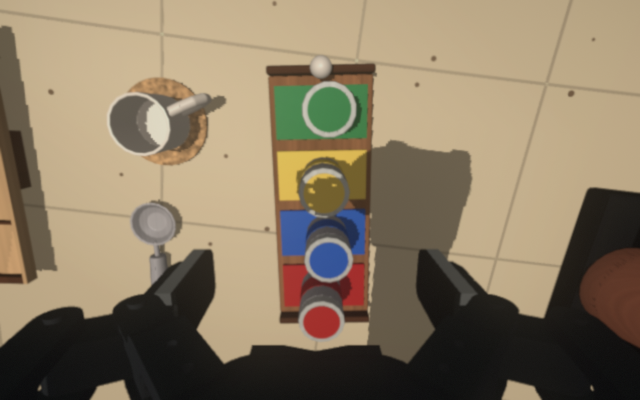

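Top-down wrist view: jaws straddle the row; the yellow tin at (325,192) is free to grasp. Descending.

```bash
python3 -m pendant '[[[0,0,0],[0.1,0,-3],8.54],[[0,0,0],[0,0,-3],8.54],[[0,0,0],[0,0,-3],8.54],[[0,0,0],[0,0,-3],8.54],[[0,0,0],[0,0,-3],8.54],[[0,0,0],[0,0,-2],8.54],[[0,0,0],[0,0,-0.7],8.54],[[0,0,0],[0,0,0],8.54],[[0,0,0],[0,0,0],8.54]]'
```

```text
t: 3.75
position: [0.5792, -0.18, 0.0553]
tcp_rot: [[0.112, -0.994, 0.001], [-0.994, -0.112, -0.001], [0.001, -0.001, -1.0]]
ft_force: [-0.6, -1.0, 0.5]
finger_gap: 0.0855
```

```bash
python3 -m pendant '[[[0,0,0],[0,0,0],3.5],[[0,0,0],[0,0,0],3.5],[[0,0,0],[0,0,0],3.5],[[0,0,0],[0,0,0],3.5],[[0,0,0],[0,0,0],3.5],[[0,0,0],[0,0,0],3.5],[[0,0,0],[0,0,0.5],3.5],[[0,0,0],[0,0,0.5],3.5],[[0,0,0],[0,0,0],3.5]]'
```

```text
t: 4.65
position: [0.579, -0.1794, 0.065]
tcp_rot: [[0.113, -0.994, 0.001], [-0.994, -0.113, -0.0], [0.0, -0.001, -1.0]]
ft_force: [0.7, -0.3, -0.3]
finger_gap: 0.0427
```

```bash
python3 -m pendant '[[[0,0,0],[0,0,3],3.5],[[0,0,0],[0,0,4],3.5],[[0,0,0],[0,0,4],3.5],[[0,0,0],[0,0,2.5],3.5],[[0,0,0],[-0.6,3.5,0],3.5],[[0,0,0],[-0.6,3.5,0],3.5],[[0,0,0],[-0.6,3.5,0],3.5],[[0,0,0],[-0.6,3.5,0],3.5],[[0,0,0],[-0.6,3.5,0],3.5],[[0,0,0],[-0.6,3.5,0],3.5]]' && python3 -m pendant '[[[0,0,0],[-0.6,3.5,0],3.5],[[0,0,0],[-0.6,3.5,0],3.5],[[0,0,0],[-0.6,3.5,0],3.5],[[0,0,0],[-0.6,3.9,0],3.5],[[0,0,0],[0,0,0],3.5],[[0,0,0],[0,0,0],3.5],[[0,0,0],[0,0,0],3.5]]'
python3 - <<'E'
from h import *
s=arm.get_state();print(s["position"],s["finger_gap"])
c=cam("wrist"); W=cloud(c); cv2.imwrite("pics/w2.png",c[0])
hsv=cv2.cvtColor(c[0],cv2.COLOR_BGR2HSV); Z=W[...,2]
m=(hsv[...,0]>18)&(hsv[...,0]<33)&(hsv[...,1]>120)&(Z>.2)&(Z<.28); print(m.sum(),W[m].mean(0) if m.any() else 0, np.median(Z[m]) if m.any() else 0)
m=(c[1]>0)&(Z>.018)&(Z<.045)&(W[...,1]>.09)&(W[...,1]<.26)&(W[...,0]>.35)&(W[...,0]<.75); print(rect(W[m]),m.sum())
c,W,o=measure("top");
for k,v in o.items(): print(k,v)
E
```

```text
t: 5.65
position: [0.542, 0.0319, 0.1992]
tcp_rot: [[0.113, -0.994, -0.0], [-0.994, -0.113, -0.0], [0.0, 0.0, -1.0]]
ft_force: [0.3, 0.3, -0.9]
finger_gap: 0.043
t: 6.35
position: [0.5188, 0.1734, 0.199]
tcp_rot: [[0.112, -0.994, -0.0], [-0.994, -0.112, -0.001], [0.001, 0.0, -1.0]]
ft_force: [-0.5, 0.1, -1.0]
finger_gap: 0.0431
[0.51875145 0.17340115 0.19900833] 0.04311645215913056
8057 [0.52007359 0.17350187 0.23887433] 0.24240493010281772
((573.77197265625, 178.9941864013672), (193.99444580078125, 70.0219497680664), 4.893822193145752) 16094
tray (((550.2913208007812, 177.56240844726562), (268.56439208984375, 71.3351058959961), 5.167147159576416), np.float64(0.0273), np.int64(5097))
rack (((548.50634765625, -182.18252563476562), (279.61761474609375, 105.32743072509766), 8.147936820983887), np.float64(0.0278), np.int64(6946))
red (array([ 454. , -192.8]), 17.1, np.float64(0.0986), np.int64(353), array([ 0.4537, -0.1928]), array([ 0.454 , -0.1927,  0.0986]))
green (array([ 647.3, -174.5]), 16.9, np.float64(0.0989), np.int64(300), array([ 0.6471, -0.1743]), array([ 0.6471, -0.174 ,  0.0988]))
blue (array([ 517.6, -190.7]), 17.2, np.float64(0.0987), np.int64(340), array([ 0.518 , -0.1906]), array([ 0.5175, -0.1907,  0.0987]))
```

View pics/w2.png

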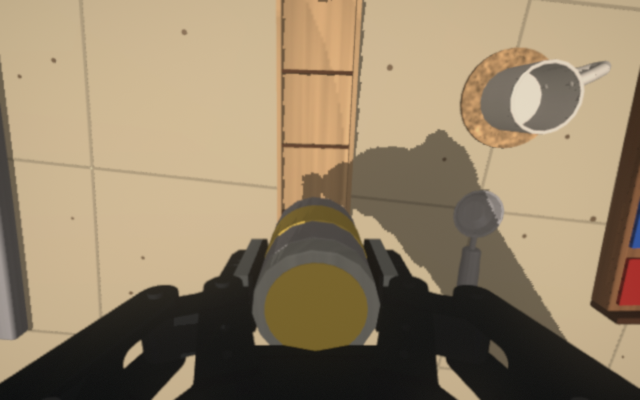

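```bash
python3 -m pendant '[[[0,0,0],[0,0.1,-3],3.5],[[0,0,0],[0,0,-3],3.5],[[0,0,0],[0,0,-3],3.5],[[0,0,0],[0,0,-3],3.5],[[0,0,0],[0,0,-1.5],3.5],[[0,0,0],[0,0,-0.4],3.5],[[0,0,0],[0,0,-0.2],3.5],[[0,0,0],[0,0,-0.1],3.5],[[0,0,0],[0,0,-0.1],3.5],[[0,0,0],[0,0,0],3.5]]'
python3 -m pendant '[[[0,0,0],[0,0,-0.05],3.5],[[0,0,0],[0,0,0],3.5]]'
```

```text
t: 7.45
position: [0.5193, 0.1758, 0.0572]
tcp_rot: [[0.113, -0.994, 0.002], [-0.994, -0.113, 0.0], [-0.0, -0.002, -1.0]]
ft_force: [-0.1, 0.4, -0.5]
finger_gap: 0.0428
t: 7.65
position: [0.5188, 0.1757, 0.0562]
tcp_rot: [[0.113, -0.994, 0.001], [-0.994, -0.113, -0.0], [0.0, -0.001, -1.0]]
ft_force: [-0.1, -0.3, -1.1]
finger_gap: 0.0427
```

```bash
for i in 1 2; do python3 -m pendant '[[[0,0,0],[0,0,-0.1],3.5],[[0,0,0],[0,0,0],3.5],[[0,0,0],[0,0,0],3.5]]'; done
```

```text
t: 7.95
position: [0.5186, 0.1756, 0.0547]
tcp_rot: [[0.113, -0.994, -0.0], [-0.994, -0.113, -0.0], [0.0, 0.0, -1.0]]
ft_force: [0.4, -1.0, -1.3]
finger_gap: 0.0426
t: 8.25
position: [0.5185, 0.1757, 0.0537]
tcp_rot: [[0.113, -0.994, -0.0], [-0.994, -0.113, -0.0], [0.0, 0.0, -1.0]]
ft_force: [-0.5, 0.7, -1.0]
finger_gap: 0.043
```

```bash
python3 -m pendant '[[[0,0,0],[0,0,0],4.6],[[0,0,0],[0,0,0],5],[[0,0,0],[0,0,0],6],[[0,0,0],[0,0,0],7.5],[[0,0,0],[0,0,0],8.54],[[0,0,0],[0,0,0],8.54],[[0,0,0],[0,0,2],8.54],[[0,0,0],[0,0,4],8.54],[[0,0,0],[0,0,4],8.54],[[0,0,0],[0,0,4],8.54]]'
python3 - <<'E'
from h import *
c,W,o=measure("top");
for k,v in o.items(): print(k,v)
E
```

```text
t: 9.25
position: [0.5182, 0.1757, 0.1951]
tcp_rot: [[0.113, -0.994, -0.001], [-0.994, -0.113, 0.0], [-0.0, 0.001, -1.0]]
ft_force: [0.9, 0.1, 0.5]
finger_gap: 0.0853
tray (((550.444580078125, 177.55584716796875), (268.79827880859375, 71.13986206054688), 4.973228454589844), np.float64(0.0275), np.int64(4401))
rack (((548.4091796875, -182.09666442871094), (279.7887878417969, 105.43843841552734), 8.31208324432373), np.float64(0.0279), np.int64(6949))
red (array([ 454.2, -192.7]), 17.3, np.float64(0.0986), np.int64(355), array([ 0.4537, -0.1928]), array([ 0.454 , -0.1927,  0.0986]))
yellow (array([517.6, 176.4]), 17.6, np.float64(0.0965), np.int64(283), array([0.5144, 0.1758]), array([0.515 , 0.1757, 0.0966]))
green (array([ 647.8, -174.4]), 17.2, np.float64(0.0987), np.int64(300), array([ 0.6471, -0.1743]), array([ 0.647 , -0.174 ,  0.0987]))
blue (array([ 517.5, -190.7]), 17.2, np.float64(0.0988), np.int64(340), array([ 0.518 , -0.1906]), array([ 0.5175, -0.1908,  0.0986]))
```

```bash
python3 -m pendant '[[[0,0,0],[0,-3.7,0],8.54],[[0,0,0],[0,-3.7,0],8.54],[[0,0,0],[0,-3.7,0],8.54],[[0,0,0],[0,-3.7,0],8.54],[[0,0,0],[0,-3.7,0],8.54],[[0,0,0],[0,-3.7,0],8.54],[[0,0,0],[0,-3.7,0],8.54],[[0,0,0],[0,-3.7,0],8.54],[[0,0,0],[0,-3.7,0],8.54],[[0,0,0],[-0.1,-3.4,0],8.54]]' && python3 -m pendant '[[[0,0,0],[0,0,-3],8.54],[[0,0,0],[0,0,-3],8.54],[[0,0,0],[0,0,-3],8.54],[[0,0,0],[0,0,-3],8.54],[[0,0,0],[0,0,-1.5],8.54],[[0,0,0],[0,0,-0.5],8.54],[[0,0,0],[0,0,0],8.54],[[0,0,0],[0,0,0],8.54]]'
```

```text
t: 10.3
position: [0.5174, -0.1933, 0.1937]
tcp_rot: [[0.112, -0.994, 0.0], [-0.994, -0.112, -0.0], [0.0, -0.0, -1.0]]
ft_force: [1.0, 0.6, 0.7]
finger_gap: 0.0854
t: 11.1
position: [0.5187, -0.1915, 0.055]
tcp_rot: [[0.113, -0.994, 0.002], [-0.994, -0.113, -0.001], [0.001, -0.002, -1.0]]
ft_force: [-0.3, 0.1, 0.2]
finger_gap: 0.0856
```

```bash
python3 -m pendant '[[[0,0,0],[0,0,0],3.5],[[0,0,0],[0,0,0],3.5],[[0,0,0],[0,0,0],3.5],[[0,0,0],[0,0,0],3.5],[[0,0,0],[0,0,0],3.5],[[0,0,0],[0,0,0],3.5],[[0,0,0],[0,0,1],3.5],[[0,0,0],[0,0,4],3.5],[[0,0,0],[0,0,4],3.5],[[0,0,0],[0,0,4.5],3.5]]' && python3 -m pendant '[[[0,0,0],[0.7,3.7,0],3.5],[[0,0,0],[0.7,3.7,0],3.5],[[0,0,0],[0.7,3.7,0],3.5],[[0,0,0],[0.7,3.7,0],3.5],[[0,0,0],[0.7,3.7,0],3.5],[[0,0,0],[0.7,3.7,0],3.5],[[0,0,0],[0.7,3.7,0],3.5],[[0,0,0],[0.7,3.7,0],3.5],[[0,0,0],[0.7,3.7,0],3.5],[[0,0,0],[0.2,3.8,0],3.5]]' && python3 -m pendant '[[[0,0,0],[0,0,0],3.5],[[0,0,0],[0,0,0],3.5],[[0,0,0],[0,0,0],3.5]]'
cat > w.py <<'E'
from h import *; import sys
s=arm.get_state();print(s["position"],s["finger_gap"])
c=cam("wrist"); W=cloud(c)
hs=dict(red=(0,8),blue=(100,130),green=(45,85))[sys.argv[1]]
hsv=cv2.cvtColor(c[0],cv2.COLOR_BGR2HSV); Z=W[...,2]
m=(hsv[...,0]>=hs[0])&(hsv[...,0]<=hs[1])&(hsv[...,1]>120)&(Z>.2)&(Z<.28)
z=np.percentile(Z[m],90); m&=abs(Z-z)<.004; print(m.sum(),W[m].mean(0),np.median(Z[m]))
c,W,o=measure("top")
for k in o: print(k,o[k])
E
python3 w.py blue
```

```text
t: 12.1
position: [0.5166, -0.1909, 0.1898]
tcp_rot: [[0.113, -0.994, -0.002], [-0.994, -0.113, 0.001], [-0.001, 0.002, -1.0]]
ft_force: [0.9, -0.2, -1.6]
finger_gap: 0.0427
t: 13.1
position: [0.583, 0.1806, 0.1891]
tcp_rot: [[0.112, -0.994, 0.0], [-0.994, -0.112, -0.0], [0.0, -0.0, -1.0]]
ft_force: [-0.1, -0.1, -0.4]
finger_gap: 0.043
t: 13.4
position: [0.5825, 0.1781, 0.1887]
tcp_rot: [[0.112, -0.994, -0.0], [-0.994, -0.112, -0.001], [0.001, 0.001, -1.0]]
ft_force: [0.0, 0.2, -1.4]
finger_gap: 0.043
[0.58254878 0.17813398 0.18866756] 0.04299947040317458
7047 [0.58212148 0.17806182 0.23273734] 0.2327352890650209
tray (((550.8497314453125, 176.65139770507812), (269.628173828125, 70.620361328125), 5.502572059631348), np.float64(0.0276), np.int64(2901))
rack (((548.6613159179688, -182.034912109375), (279.7361145019531, 105.28618621826172), 8.106534004211426), np.float64(0.028), np.int64(7670))
red (array([ 454. , -192.7]), 17.2, np.float64(0.0987), np.int64(353), array([ 0.4537, -0.1928]), array([ 0.454 , -0.1927,  0.0987]))
yellow (array([518.1, 176.3]), 17.6, np.float64(0.0967), np.int64(212), array([0.5213, 0.1695]), array([0.5209, 0.1712, 0.0967]))
green (array([ 647. , -174.7]), 17.4, np.float64(0.0986), np.int64(301), array([ 0.6471, -0.1743]), array([ 0.647 , -0.1741,  0.0986]))
```

```bash
python3 -m pendant '[[[0,0,0],[0,0.2,-3],3.5],[[0,0,0],[0,0,-3],3.5],[[0,0,0],[0,0,-3],3.5],[[0,0,0],[0,0,-3],3.5],[[0,0,0],[0,0,-0.7],3.5],[[0,0,0],[0,0,-0.3],3.5],[[0,0,0],[0,0,-0.2],3.5],[[0,0,0],[0,0,-0.1],3.5],[[0,0,0],[0,0,-0.1],3.5],[[0,0,0],[0,0,0],3.5]]' && python3 -m pendant '[[[0,0,0],[0,0,0],3.5],[[0,0,0],[0,0,0],3.5]]'
```

```text
t: 14.5
position: [0.5832, 0.1818, 0.0556]
tcp_rot: [[0.113, -0.994, 0.001], [-0.994, -0.113, 0.0], [-0.0, -0.001, -1.0]]
ft_force: [-0.2, -0.2, -1.4]
finger_gap: 0.0428
t: 14.7
position: [0.5828, 0.1817, 0.0551]
tcp_rot: [[0.113, -0.994, 0.001], [-0.994, -0.113, 0.0], [0.0, -0.001, -1.0]]
ft_force: [-0.1, 0.0, -1.3]
finger_gap: 0.0426
```

```bash
python3 -m pendant '[[[0,0,0],[0,-0.1,-0.08],3.5],[[0,0,0],[0,0,-0.05],3.5],[[0,0,0],[0,0,0],3.5]]' && python3 -m pendant '[[[0,0,0],[0,0,0],4.6],[[0,0,0],[0,0,0],5],[[0,0,0],[0,0,0],6],[[0,0,0],[0,0,0],7.5],[[0,0,0],[0,0,0],8.54],[[0,0,0],[0,0,0],8.54],[[0,0,0],[0,0,2],8.54],[[0,0,0],[0,0,4],8.54],[[0,0,0],[0,0,4],8.54],[[0,0,0],[0,0,4],8.54]]'
```

```text
t: 15.0
position: [0.5825, 0.1805, 0.0533]
tcp_rot: [[0.113, -0.994, -0.0], [-0.994, -0.113, -0.0], [0.0, 0.0, -1.0]]
ft_force: [-0.8, 0.1, -0.4]
finger_gap: 0.0429
t: 16.0
position: [0.5823, 0.1807, 0.1948]
tcp_rot: [[0.113, -0.994, -0.001], [-0.994, -0.113, 0.0], [-0.0, 0.001, -1.0]]
ft_force: [0.6, -0.6, 0.5]
finger_gap: 0.0854
```

```bash
python3 -m pendant '[[[0,0,0],[0.7,-3.9,0],8.54],[[0,0,0],[0.7,-3.9,0],8.54],[[0,0,0],[0.7,-3.9,0],8.54],[[0,0,0],[0.7,-3.9,0],8.54],[[0,0,0],[0.7,-3.9,0],8.54],[[0,0,0],[0.7,-3.9,0],8.54],[[0,0,0],[0.7,-3.9,0],8.54],[[0,0,0],[0.7,-3.9,0],8.54],[[0,0,0],[0.7,-3.9,0],8.54],[[0,0,0],[0.1,-0.4,0],8.54]]' && python3 -m pendant '[[[0,0,0],[0,0,-3],8.54],[[0,0,0],[0,0,-3],8.54],[[0,0,0],[0,0,-3],8.54],[[0,0,0],[0,0,-3],8.54],[[0,0,0],[0,0,-1.5],8.54],[[0,0,0],[0,0,-0.4],8.54],[[0,0,0],[0,0,0],8.54],[[0,0,0],[0,0,0],8.54]]'
python3 - <<'E'
from h import *
c,W,o=measure("top"); cv2.imwrite("pics/t3.png",c[0])
for k in o: print(k,o[k])
c,W,o=measure("scene");print({k:o[k] for k in o if k!="rack"})
E
```

```text
t: 17.0
position: [0.6461, -0.1832, 0.1928]
tcp_rot: [[0.104, -0.995, -0.001], [-0.995, -0.104, -0.004], [0.004, 0.001, -1.0]]
ft_force: [0.3, 0.1, -0.5]
finger_gap: 0.0855
t: 17.8
position: [0.6479, -0.1743, 0.0562]
tcp_rot: [[0.113, -0.994, 0.003], [-0.994, -0.113, -0.0], [0.001, -0.002, -1.0]]
ft_force: [0.2, 0.7, -0.1]
finger_gap: 0.0851
tray (((550.4999389648438, 177.6728515625), (268.9159851074219, 71.37761688232422), 5.00124979019165), np.float64(0.0276), np.int64(4491))
rack (((534.83837890625, -183.94686889648438), (252.15875244140625, 105.22810363769531), 8.189607620239258), np.float64(0.0279), np.int64(7017))
red (array([ 454. , -192.8]), 17.3, np.float64(0.0987), np.int64(353), array([ 0.4541, -0.1924]), array([ 0.454 , -0.1926,  0.0987]))
yellow (array([517.8, 176.1]), 17.7, np.float64(0.0968), np.int64(350), array([0.5177, 0.1759]), array([0.5178, 0.176 , 0.0968]))
green (array([ 634.6, -172.2]), 10.2, np.float64(0.0986), np.int64(39), array([ 0.6341, -0.172 ]), array([ 0.6343, -0.171 ,  0.0987]))
blue (array([582.4, 181. ]), 17.5, np.float64(0.0969), np.int64(306), array([0.5809, 0.1799]), array([0.5819, 0.1808, 0.0969]))
{'tray': (((550.82373046875, 176.28936767578125), (274.4166259765625, 74.10063934326172), 5.666916847229004), np.float64(0.0268), np.int64(2874)), 'red': (array([ 426.5, -575.3]), 7.0, np.float64(0.0918), np.int64(4), array([ 0.4375, -0.5696]), array([ 0.4276, -0.575 ,  0.0916])), 'yellow': (array([516.8, 177.5]), 18.9, np.float64(0.0956), np.int64(151), array([0.5207, 0.1732]), array([0.5168, 0.1756, 0.0955])), 'green': (array([ 646.1, -174.7]), 15.6, np.float64(0.0967), np.int64(220), array([ 0.6485, -0.1749]), array([ 0.6462, -0.1747,  0.0967])), 'blue': (array([-418.1,  698.9]), 89.9, np.float64(0.1022), np.int64(235), array([-0.4278,  0.703 ]), array([-0.4158,  0.6923,  0.1016]))}
```

View pics/t3.png

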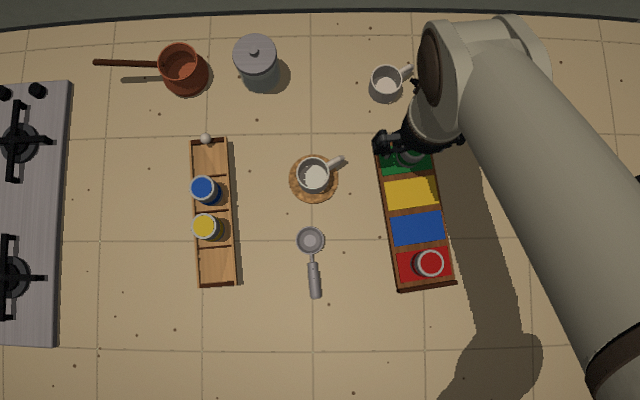

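```bash
python3 -m pendant '[[[0,0,0],[0,0,0],3.5],[[0,0,0],[0,0,0],3.5],[[0,0,0],[0,0,0],3.5],[[0,0,0],[0,0,0],3.5],[[0,0,0],[0,0,0],3.5],[[0,0,0],[0,0,0],3.5],[[0,0,0],[0,0,1],3.5],[[0,0,0],[0,0,4],3.5],[[0,0,0],[0,0,4],3.5],[[0,0,0],[0,0,4.5],3.5]]' && python3 -m pendant '[[[0,0,0],[-1.9,3.4,0],3.5],[[0,0,0],[-1.9,3.4,0],3.5],[[0,0,0],[-1.9,3.4,0],3.5],[[0,0,0],[-1.9,3.4,0],3.5],[[0,0,0],[-1.9,3.4,0],3.5],[[0,0,0],[-1.9,3.4,0],3.5],[[0,0,0],[-1.9,3.4,0],3.5],[[0,0,0],[-1.9,3.4,0],3.5],[[0,0,0],[-1.9,3.4,0],3.5],[[0,0,0],[-1.9,3.4,0],3.5]]' && python3 -m pendant '[[[0,0,0],[0,0,0],3.5],[[0,0,0],[0,0,0],3.5],[[0,0,0],[0,0,0],3.5],[[0,0,0],[0,0,0],3.5]]'
python3 w.py green
```

```text
t: 18.9
position: [0.6452, -0.1739, 0.1897]
tcp_rot: [[0.113, -0.994, -0.003], [-0.994, -0.113, 0.001], [-0.002, 0.003, -1.0]]
ft_force: [0.5, -0.9, -1.5]
finger_gap: 0.0427
t: 19.9
position: [0.4552, 0.1668, 0.1896]
tcp_rot: [[0.113, -0.994, -0.0], [-0.994, -0.113, -0.0], [0.0, 0.0, -1.0]]
ft_force: [0.9, 0.6, -1.0]
finger_gap: 0.0428
t: 20.3
position: [0.4571, 0.1644, 0.1893]
tcp_rot: [[0.111, -0.994, -0.0], [-0.994, -0.111, -0.0], [0.0, 0.0, -1.0]]
ft_force: [-0.5, 0.8, -1.5]
finger_gap: 0.0426
[0.4571182  0.16435792 0.18934772] 0.04258800745623179
6546 [0.45622354 0.16371626 0.23317359] 0.23317851172871418
tray (((550.4269409179688, 177.38169860839844), (268.7912902832031, 70.79644775390625), 5.074227809906006), np.float64(0.0276), np.int64(3727))
rack (((548.5498657226562, -182.0860137939453), (279.88323974609375, 105.3018569946289), 8.298917770385742), np.float64(0.028), np.int64(8389))
red (array([ 454.4, -192.9]), 17.3, np.float64(0.0986), np.int64(354), array([ 0.4537, -0.1928]), array([ 0.4539, -0.1927,  0.0986]))
yellow (array([518. , 176.4]), 17.7, np.float64(0.0966), np.int64(349), array([0.5177, 0.1759]), array([0.5178, 0.1761, 0.0966]))
blue (array([582.4, 180.9]), 17.1, np.float64(0.0969), np.int64(306), array([0.5809, 0.1799]), array([0.5819, 0.1809, 0.0969]))
```

```bash
python3 -m pendant '[[[0,0,0],[0,0.4,-3],3.5],[[0,0,0],[0,0,-3],3.5],[[0,0,0],[0,0,-3],3.5],[[0,0,0],[0,0,-3],3.5],[[0,0,0],[0,0,-0.7],3.5],[[0,0,0],[0,0,-0.3],3.5],[[0,0,0],[0,0,-0.2],3.5],[[0,0,0],[0,0,-0.1],3.5],[[0,0,0],[0,0,-0.1],3.5],[[0,0,0],[0,0,0],3.5]]' && python3 -m pendant '[[[0,0,0],[0,0,0],3.5],[[0,0,0],[0,0,0],3.5]]'
```

```text
t: 21.4
position: [0.4572, 0.1697, 0.0562]
tcp_rot: [[0.113, -0.994, 0.001], [-0.994, -0.113, 0.0], [0.0, -0.001, -1.0]]
ft_force: [0.3, 0.2, -1.2]
finger_gap: 0.043
t: 21.6
position: [0.4568, 0.1697, 0.0558]
tcp_rot: [[0.113, -0.994, 0.001], [-0.994, -0.113, 0.0], [0.0, -0.001, -1.0]]
ft_force: [0.3, -0.8, -2.0]
finger_gap: 0.0429
```

```bash
python3 -m pendant '[[[0,0,0],[0,0,-0.1],3.5],[[0,0,0],[0,0,-0.05],3.5],[[0,0,0],[0,0,0],3.5],[[0,0,0],[0,0,0],3.5]]' && python3 -m pendant '[[[0,0,0],[0,0,-0.05],3.5],[[0,0,0],[0,0,0],3.5]]'
```

```text
t: 22.0
position: [0.4566, 0.1697, 0.054]
tcp_rot: [[0.113, -0.994, -0.0], [-0.994, -0.113, -0.0], [0.0, 0.0, -1.0]]
ft_force: [-0.0, -0.7, -0.9]
finger_gap: 0.0428
t: 22.2
position: [0.4566, 0.1696, 0.0534]
tcp_rot: [[0.113, -0.994, -0.0], [-0.994, -0.113, -0.0], [0.0, 0.0, -1.0]]
ft_force: [0.5, -0.2, -1.4]
finger_gap: 0.0428
```

```bash
python3 -m pendant '[[[0,0,0],[0,0,0],4.5],[[0,0,0],[0,0,0],4.8],[[0,0,0],[0,0,0],5.5],[[0,0,0],[0,0,0],6.5],[[0,0,0],[0,0,0],8.54],[[0,0,0],[0,0,0],8.54],[[0,0,0],[0,0,2],8.54],[[0,0,0],[0,0,4],8.54],[[0,0,0],[0,0,4],8.54],[[0,0,0],[0,0,4],8.54]]' && python3 -m pendant '[[[0,0,0],[0,-3.6,0],8.54],[[0,0,0],[0,-3.6,0],8.54],[[0,0,0],[0,-3.6,0],8.54],[[0,0,0],[0,-3.6,0],8.54],[[0,0,0],[0,-3.6,0],8.54],[[0,0,0],[0,-3.6,0],8.54],[[0,0,0],[0,-3.6,0],8.54],[[0,0,0],[0,-3.6,0],8.54],[[0,0,0],[0,-3.6,0],8.54],[[0,0,0],[-0.2,-3.6,0],8.54]]' && python3 -m pendant '[[[0,0,0],[0,0,-3],8.54],[[0,0,0],[0,0,-3],8.54],[[0,0,0],[0,0,-2],8.54],[[0,0,0],[0,0,0],8.54],[[0,0,0],[0,0,0],8.54]]'
python3 - <<'E'
from h import *
print(arm.get_state()["position"])
c,W,o=measure("top")
for k in o: print(k,o[k])
E
```

```text
t: 23.2
position: [0.4561, 0.1697, 0.1948]
tcp_rot: [[0.113, -0.994, -0.001], [-0.994, -0.113, 0.0], [-0.0, 0.001, -1.0]]
ft_force: [0.7, -0.4, -0.3]
finger_gap: 0.0856
t: 24.2
position: [0.4546, -0.1918, 0.1936]
tcp_rot: [[0.113, -0.994, 0.0], [-0.994, -0.113, -0.0], [0.0, -0.0, -1.0]]
ft_force: [1.4, 0.3, 0.7]
finger_gap: 0.0856
t: 24.7
position: [0.4547, -0.19, 0.1137]
tcp_rot: [[0.113, -0.994, -0.0], [-0.994, -0.113, 0.001], [-0.001, 0.0, -1.0]]
ft_force: [0.2, 0.5, 0.3]
finger_gap: 0.0853
[ 0.4546655  -0.18999102  0.11369508]
tray (((550.61474609375, 177.5181121826172), (269.1026916503906, 71.09635162353516), 4.979291915893555), np.float64(0.0278), np.int64(3816))
rack (((578.6514282226562, -177.57717895507812), (219.24652099609375, 104.6121597290039), 8.108272552490234), np.float64(0.0281), np.int64(6644))
red (array([ 525.9, -543.9]), 11.0, np.float64(0.1046), np.int64(24), array([ 0.5246, -0.5487]), array([ 0.5244, -0.5461,  0.1038]))
yellow (array([517.8, 176.4]), 17.7, np.float64(0.0968), np.int64(344), array([0.5177, 0.1759]), array([0.5179, 0.176 , 0.0968]))
green (array([456.7, 170.2]), 16.8, np.float64(0.0965), np.int64(319), array([0.4566, 0.169 ]), array([0.4569, 0.17  , 0.0966]))
blue (array([582. , 180.8]), 16.9, np.float64(0.0969), np.int64(304), array([0.5809, 0.1799]), array([0.5818, 0.1808, 0.0969]))
```

```bash
python3 -m pendant '[[[0,0,0],[0,-0.25,-3],8.54],[[0,0,0],[0,0,-2],8.54],[[0,0,0],[0,0,-0.8],8.54],[[0,0,0],[0,0,0],8.54],[[0,0,0],[0,0,0],8.54]]' && python3 -m pendant '[[[0,0,0],[0,0,0],3.5],[[0,0,0],[0,0,0],3.5],[[0,0,0],[0,0,0],3.5],[[0,0,0],[0,0,0],3.5],[[0,0,0],[0,0,0],3.5],[[0,0,0],[0,0,0],3.5],[[0,0,0],[0,0,1],3.5],[[0,0,0],[0,0,4],3.5],[[0,0,0],[0,0,4],3.5],[[0,0,0],[0,0,4.5],3.5]]' && python3 -m pendant '[[[0,0,0],[1.9,3.8,0],3.5],[[0,0,0],[1.9,3.8,0],3.5],[[0,0,0],[1.9,3.8,0],3.5],[[0,0,0],[1.9,3.8,0],3.5],[[0,0,0],[1.9,3.8,0],3.5],[[0,0,0],[1.9,3.8,0],3.5],[[0,0,0],[1.9,3.8,0],3.5],[[0,0,0],[1.9,3.8,0],3.5],[[0,0,0],[1.9,3.8,0],3.5],[[0,0,0],[1.9,3.7,0],3.5]]' && python3 -m pendant '[[[0,0,0],[0.1,0,0],3.5],[[0,0,0],[0,0,0],3.5],[[0,0,0],[0,0,0],3.5],[[0,0,0],[0,0,0],3.5]]'
python3 w.py red
```

```text
t: 25.25
position: [0.4556, -0.193, 0.0567]
tcp_rot: [[0.113, -0.994, 0.002], [-0.994, -0.113, -0.001], [0.001, -0.002, -1.0]]
ft_force: [-0.1, -0.3, 0.3]
finger_gap: 0.0856
t: 26.25
position: [0.4537, -0.1922, 0.1917]
tcp_rot: [[0.113, -0.994, -0.002], [-0.994, -0.113, 0.001], [-0.002, 0.001, -1.0]]
ft_force: [1.2, -1.0, -1.6]
finger_gap: 0.0429
t: 27.25
position: [0.6449, 0.1877, 0.1909]
tcp_rot: [[0.113, -0.994, -0.0], [-0.994, -0.113, -0.0], [0.0, 0.0, -1.0]]
ft_force: [0.7, -0.5, 0.0]
finger_gap: 0.0427
t: 27.65
position: [0.6455, 0.184, 0.1905]
tcp_rot: [[0.111, -0.994, -0.0], [-0.994, -0.111, -0.001], [0.001, 0.0, -1.0]]
ft_force: [-0.1, -0.8, -0.8]
finger_gap: 0.0428
[0.64550897 0.18396782 0.1905229 ] 0.04276826403654919
7054 [0.64431487 0.18380525 0.23292859] 0.23292192695850636
tray (((786.9862670898438, 220.7058868408203), (13.141542434692383, 44.15341567993164), 27.852914810180664), np.float64(0.031), np.int64(230))
rack (((548.4071044921875, -182.09622192382812), (279.58929443359375, 105.38170623779297), 8.218682289123535), np.float64(0.0281), np.int64(9076))
red (array([ 496.8, -477.8]), 9.3, np.float64(0.096), np.int64(28), array([ 0.4959, -0.4786]), array([ 0.4954, -0.4783,  0.0966]))
```

```bash
python3 -m pendant '[[[0,0,0],[0.1,0.05,-3],3.5],[[0,0,0],[0,0,-3],3.5],[[0,0,0],[0,0,-3],3.5],[[0,0,0],[0,0,-3],3.5],[[0,0,0],[0,0,-0.7],3.5],[[0,0,0],[0,0,-0.3],3.5],[[0,0,0],[0,0,-0.2],3.5],[[0,0,0],[0,0,-0.1],3.5],[[0,0,0],[0,0,-0.1],3.5],[[0,0,0],[0,0,0],3.5]]' && python3 -m pendant '[[[0,0,0],[0,0,0],3.5],[[0,0,0],[0,0,0],3.5]]'
```

```text
t: 28.75
position: [0.6472, 0.1868, 0.0575]
tcp_rot: [[0.113, -0.994, 0.001], [-0.994, -0.113, 0.0], [-0.0, -0.001, -1.0]]
ft_force: [-0.9, 0.3, -1.3]
finger_gap: 0.0427
t: 28.95
position: [0.6468, 0.1867, 0.0568]
tcp_rot: [[0.113, -0.994, 0.0], [-0.994, -0.113, 0.0], [0.0, -0.0, -1.0]]
ft_force: [0.9, -0.6, -1.2]
finger_gap: 0.0427
```

```bash
python3 -m pendant '[[[0,0,0],[0,0,-0.1],3.5],[[0,0,0],[0,0,-0.05],3.5],[[0,0,0],[0,0,0],3.5],[[0,0,0],[0,0,0],3.5]]' && python3 -m pendant '[[[0,0,0],[0,0,-0.05],3.5],[[0,0,0],[0,0,0],3.5],[[0,0,0],[0,0,0],3.5]]'
```

```text
t: 29.35
position: [0.6465, 0.1867, 0.0549]
tcp_rot: [[0.113, -0.994, -0.0], [-0.994, -0.113, -0.0], [-0.0, 0.0, -1.0]]
ft_force: [-1.1, -0.1, -1.3]
finger_gap: 0.0426
t: 29.65
position: [0.6467, 0.1867, 0.0545]
tcp_rot: [[0.113, -0.994, 0.0], [-0.994, -0.113, 0.0], [-0.0, -0.0, -1.0]]
ft_force: [-0.5, -0.2, -0.5]
finger_gap: 0.0427
```

Release, rise clear, and check.

```bash
python3 -m pendant '[[[0,0,0],[0,0,0],4.5],[[0,0,0],[0,0,0],4.8],[[0,0,0],[0,0,0],5.5],[[0,0,0],[0,0,0],6.5],[[0,0,0],[0,0,0],8.54],[[0,0,0],[0,0,0],8.54],[[0,0,0],[0,0,2],8.54],[[0,0,0],[0,0,4],8.54],[[0,0,0],[0,0,4],8.54],[[0,0,0],[0,0,4],8.54]]' && python3 -m pendant '[[[0,0,0],[-1,-4,0],8.54],[[0,0,0],[-1,-4,0],8.54],[[0,0,0],[-1,-4,0],8.54],[[0,0,0],[-1,-4,0],8.54],[[0,0,0],[-1,-4,0],8.54],[[0,0,0],[-1,-4,0],8.54],[[0,0,0],[-1,-4,0],8.54],[[0,0,0],[0,0,0],8.54],[[0,0,0],[0,0,0],8.54],[[0,0,0],[0,0,0],8.54]]'
python3 - <<'E'
from h import *
c,W,o=measure("top"); cv2.imwrite("pics/t5.png",c[0])
C=np.array(o["tray"][0][0]); a=np.radians(o["tray"][0][2]); print(o["tray"])
for k in ["red","blue","yellow","green"]:
    d=o[k][5][:2]*1000-C; print(k,(np.array([[np.cos(a),np.sin(a)],[-np.sin(a),np.cos(a)]])@d).round(1),o[k][2])
c=cam("scene"); cv2.imwrite("pics/s5.png",cv2.resize(c[0][130:330,330:560],None,fx=2.5,fy=2.5))
E
```

```text
t: 30.65
position: [0.6463, 0.1867, 0.1958]
tcp_rot: [[0.113, -0.994, -0.0], [-0.994, -0.113, 0.0], [-0.0, 0.0, -1.0]]
ft_force: [0.2, 0.0, 0.1]
finger_gap: 0.0852
t: 31.65
position: [0.5769, -0.0918, 0.1947]
tcp_rot: [[0.114, -0.993, 0.001], [-0.993, -0.114, 0.001], [-0.001, -0.001, -1.0]]
ft_force: [-0.5, 0.2, -0.7]
finger_gap: 0.0854
(((550.1079711914062, 177.14437866210938), (268.03582763671875, 70.99388885498047), 5.006186008453369), np.float64(0.0282), np.int64(3157))
red [96.2  1.8] 0.0968
blue [31.9  0.9] 0.097
yellow [-32.3   1.7] 0.0967
green [-93.5   1.1] 0.0967
```

View pics/t5.png

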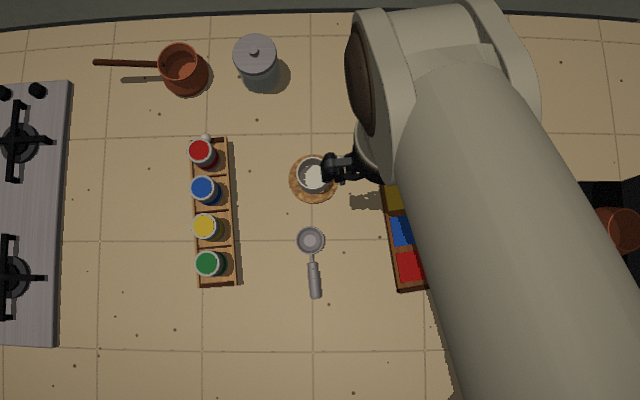

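View pics/s5.png

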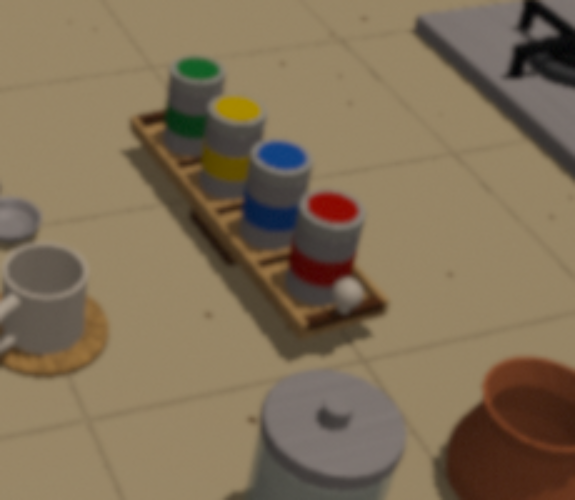

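Both pictures show red, blue, yellow, green from the tray's ball end, all upright and on a level tray. Red is at (203,152) and green at (210,263) in the top view, and the gripper is clear.

```bash
python3 -c "
from workcell import arm
print(arm.job_done())"
```

```text
the job is handed in; nothing more can be done
None
```

All four tins are standing in the tray in reverse order, and I handed the job in at about 32 s of robot time. I loaded yellow, blue, green, then red, inner compartments first to keep the tray balanced. Each tin was let go about a millimetre or less above the compartment floor.

My last check used the top camera, in the tray's frame (limit 14 mm from each compartment centre):

| Tin | Target x (mm) | Measured x (mm) | Measured y (mm) | Lid height (mm) |
|---|---|---|---|---|
| Red | +96 | 96.2 | 1.8 | 96.8 |
| Blue | +32 | 31.9 | 0.9 | 97.0 |
| Yellow | −32 | −32.3 | 1.7 | 96.7 |
| Green | −96 | −93.5 | 1.1 | 96.7 |

- **Height:** a tin on the tray floor should have its lid at 96 mm. The four readings agree within 0.3 mm, so the tray is level.
- **Tray position:** it stayed within about 1 mm of where it started, with its yaw unchanged.
- **Clearance:** the pictures show the tins upright and the open gripper clear of everything.
- **Failed checks:** none failed at the end. While the arm hid the tray from a camera, a few tray and colour readings were meaningless. I ignored those and measured again with a clear view.

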